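Turn the strap end for end in the drill jig

ROBOT

A 7-joint arm with a two-finger parallel gripper is mounted at the origin on the work surface. World frame = base frame: x ahead of the robot, y to its left, z up, the work surface at z = 0. Lengths are in m, angles in rad, forces in N, time in s.
With the tool pointing down it reaches from about 0.4 to 0.85 m from the base axis. Payload 10.4 kg.
Tool frame: the origin (TCP) lies at the very end of the fingers, on their centre line; the grasp point (between the pads) lies 19 mm behind it; z points along the fingers, y is the line along which they close (so a half turn about z gives the same grasp; the last joint's range is limited). The gripper opens to 85 mm and grips with 20 to 120 N. Pads are 22 mm wide; open, the fingers measure 114 mm over their backs; the gripper's body (76 mm by 85 mm) begins 54 mm behind the grasp point. The pads swing forward as they close: fully open they stand 13 mm farther back than shut.
Start: joints at [-1.297, 0.332, -0.065, 1.46, 0.022, 1.35, -0.088], TCP at [0.183, 0.598, 0.231] pointing down, gripper open.
Joint ranges: [-2.6, 2.6], [-0.5, 2.12], [-1.47, 1.34], [0.16, 2.42], [-1.27, 4.41], [0.06, 2.06], [-2.6, 2.6]. Speed limits (rad/s): [2.22, 2.22, 2.79, 2.79, 3.14, 3.14, 3.14].

INTERFACE

Orientations are given as a unit quaternion [x, y, z, w].
In Python, from workcell import * gives the robot as it stands.
- The arm moves only by the tool step_arm, never from a script. Its argument "commands" is one flat list of numbers, 7 for each row, row after row: the finger opening in mm, from 0 to 85.4, then the shift along the world's x, y, z as a fraction of full scale, then the turn, a rotation vector about the world's x, y, z as a fraction of full scale. A call has exactly 10 rows; each row is the pose to reach, as a shift and turn from the pose commanded when the call began, turning the shorter way round; what a row does not reach only later rows make up. Full scale, the value 1, is 0.6 m for a shift and pi rad for a turn. A row lasts 1/8 s, in which the tool goes at most 62.5 mm and 10.7 degrees, less where a joint would pass 70% of its speed; a pose out of reach is approached as far as the arm can. A call with a number of a shift or a turn outside -1 to 1 is refused whole. A call with a gripper value outside its range is refused whole. The fingers move at their own pace and stop on an object; "squeeze" is the grip in N (left out, the last holds). Time passes only in rows, so rows that repeat a pose let the fingers close, or fill a call up. It gives the time, the measured TCP pose, the force, the opening and the grip force at its end, in the units of the state.
- get_obs(): the state, without advancing time (a new reading comes with each control period).
- camera(name): name is "side" or "top"; returns the picture (420x560x3 uint8, red, green, blue); there is no depth.
- camera_params(name): a dict with "mtx" (3x3 intrinsics, pixels), "extrinsics" (4x4, takes a point from world to camera coordinates). Camera axes: x right, y down, z forward; pixel columns grow to the right and rows downward; lengths in m; the calibration is good to about 2 mm. A picture is of the moment at which its call begins. camera_params takes no time and is no camera call.
- hand_in(): hands the job in; it is judged then, once.
The state is a dict: "clock": time; "joint_pos": joint angles; "joint_velocities": joint speeds; "tau": joint torques, N m; "position": TCP position; "ee_rot": TCP orientation; "ft_force": force on the tool from outside, world axes, zero at the start; "torque": the same for the moment, N m; "grip_width": opening from 0.0 (shut) to 1.0 (fully open); "grasp_force": force on a finger pad.
Only numpy, scipy, OpenCV 4.12 (cv2) and the standard library are available. Lean on these libraries where they do the work, as an engineer would, in place of code of your own. Each camera call takes 0.05 s, during which the arm holds its last target. There are 200 camera calls.

TASK

One end of the aluminium strap in the drill jig has been drilled; set it up for the other end. Lift the jig's hinged leaf, slide the strap out from beneath it, turn the strap end for end and slide it back in, flat and fully home against the end stop, then shut the leaf down completely and let go. Do not shift any of the other parts lying on the bench.

Things in the scene. Friction and masses are not known exactly. Their poses are not given: they have to be found in the camera images.
- jig: Steel leaf drill jig fixed to the bench, base 90 mm (its x) by 125 mm (y). Origin: underside centre, on the bench; z up. A straight channel 33 mm wide runs along y at x = 0, floor 22 mm above the bench, side rails 8.5 mm above the floor (tops at 30.5 mm). Mouth (open end) at y = -62.5 mm, end stop at y = +42.5 mm. A hinged leaf lies across the channel; its handle tongue overhangs the base at -x.
- jig_mouth (a point): Middle of the channel floor (22 mm above the bench) at the jig's mouth; axes as the jig's, so -y points straight out of the mouth. Over the 16 mm behind the mouth the rails flare out, from 33 mm apart to about 43 mm at the mouth. Rails and block end here.
- jig_stop (a point): Middle of the channel floor at the face of the end stop, the far end of the channel, 105 mm from the mouth. The stop stands 8.5 mm above the floor. Axes as the jig's.
- hinge (a point): Point on the leaf's hinge axis, fixed on the jig at its x = +38, y = +12 mm, 34 mm above the bench; the axis runs along the jig's y. Hinge lugs reach 44 mm above the bench.
- dowel (a point): Tip of the locating dowel under the leaf (moves with it): 8 mm across, 8 mm long, tapered nose. Shut, it is at x = y = 0 in the jig, 23.5 mm above the bench, standing in a 14 mm hole of the strap so that the strap cannot slide; it clears the strap above 0.25 rad of leaf. The leaf shuts only if a hole is below it: strap within about 3 mm of the end stop.
- leaf (a joint): Angle of the leaf, rad: 0 shut (underside 31.5 mm above the bench, 1.5 mm over the strap), grows as the tongue is lifted, hard stop at 0.95. Stiff hinge: it stays where it is left; 2 to 4 N at the tongue move it. The leaf covers y = -18 to +42 mm of the jig; a drill bush 20 mm across stands 9 mm above it at the jig's x = 0, y = +27.5 mm (shut).
- tongue (a point): Middle of the leaf's handle tongue, 113 mm from the hinge axis: flat steel bar 20 mm wide (along the jig's y), 10 mm thick, free at both sides and below, reaching 22 mm further to its tip and 30 mm back to the wide part of the leaf. Shut: 36.5 mm above the bench, at x = -75, y = +12 mm in the jig's frame. Axes are the leaf's: x towards the hinge, y along it.
- strap_center (a point): Middle (half-way up) of the flat aluminium strap: 170 mm long (x), 30 wide (y), 8 thick (z), about 110 g. 14 mm round holes 42.5 mm either side of the middle; a 7 mm drilled hole near the -x end (drilled end); the +x end is plain. Either face may be up. At the start it lies in the channel, drilled end at the stop, plain end sticking 65 mm out of the mouth, underside 22 mm above the bench.
- strap_plain_end (a point): Middle of the end face of the strap's plain (undrilled) end, x = +85 mm in the strap's frame.
- strap_drilled_end (a point): Middle of the end face of the strap's drilled end, x = -85 mm in the strap's frame.
- chainring: Bystander, loose: flat steel bicycle chainring lying on the bench, 150 mm across over the teeth, 4 mm thick. Origin: centre of its underside.
- crank: Bystander, loose: crank arm lying on the bench, 200 mm long along its x, 36 mm wide, 24 mm high. Origin: centre of its underside.
- pedal: Bystander, loose: pedal lying on the bench, 80 mm wide (y), from -45 to +65 mm along its x (axle stub at +x), 27 mm high. Origin: underside.
- stem: Bystander, loose: handlebar stem lying on the bench, from -63 to +75 mm along its x, 46 mm wide (y), 41 mm high. Origin: underside.
- freewheel: Bystander, loose: five-sprocket freewheel, 84 mm across, 32 mm high. Origin: centre of its underside.
- spanner: Bystander, loose: spanner lying flat, 170 mm long along its x, 40 mm wide. Origin: centre of its underside.
- oil: Bystander, loose: closed oil bottle standing upright, 52 mm across, 125 mm tall. Origin: centre of its underside.
- seatpost: Bystander, loose: seatpost lying on the bench, a tube 27 mm across along its x from -110 to +80 mm with a clamp head 44 mm wide (y) from +75 to +105 mm, 40 mm high. Origin: underside. (Between the robot and the boxes along the back and sides, x 0.35 to 0.73 and y -0.48 to 0.55 m, nothing stands on the bench but the listed things.)

How it is judged:
By the outcome, as a careful person would: the job done as asked, in the order asked, and still so for the second after the job is handed in, with the robot touching nothing.
It also fails if it takes over 72 s, if anything falls off the work surface, if the arm or the gripper's body presses on something with over 40 N, if the wrist force passes 120 N, or if a joint passes its speed limit or range.

## Working session

There is one attempt and no reset: what is moved stays moved. The work goes in short steps, Python scripts to look and compute and a tool call to move; the robot and the scene stay as the last step left them, time stands still between calls to the robot, and variables do not carry over. Pictures are saved under pics/ and viewed, at most 10 in all, crops included, and the job is handed in when it is done.

Besides the shell and the picture viewer there is one more tool, called after ">>>" as name(argument=value, ...) on one line, values as JSON. step_arm: Moves the arm, as the interface text tells. Its arguments: {"type":"object","properties":{"commands":{"type":"array","items":{"type":"number"}},"squeeze":{"type":"number"}},"required":["commands"]}

```bash
mkdir -p pics; cat > h.py <<'E'
from workcell import *
import numpy as np, cv2
from scipy.spatial.transform import Rotation as R
def ray(cam,uv,z):
    p=camera_params(cam);K=np.array(p["mtx"]);E=np.array(p["extrinsics"])
    d=E[:3,:3].T@np.linalg.inv(K)@np.array([uv[0],uv[1],1.]);c=-E[:3,:3].T@E[:3,3]
    return c+d*(z-c[2])/d[2]
def proj(cam,P):
    p=camera_params(cam);K=np.array(p["mtx"]);E=np.array(p["extrinsics"])
    q=K@(E[:3,:3]@np.array(P)+E[:3,3]);return q[:2]/q[2]
def save(cam,name):
    im=np.array(camera(cam));cv2.imwrite(f"pics/{name}.png",im[:,:,::-1]);return im
E
python3 - <<'E'
from h import *
a=save("top","top0");b=save("side","side0")
for c in("top","side"):
    E=np.array(camera_params(c)["extrinsics"]);print(c,-E[:3,:3].T@E[:3,3],E[:3,:3].round(2).tolist(),camera_params(c)["mtx"])
print(get_obs())
E
```

```text
top [ 0.3482701  -0.01632131  1.25348024] [[-0.01, -1.0, -0.0], [-0.98, 0.01, -0.18], [0.18, 0.0, -0.98]] [[387.4270514    0.         274.79934559]
 [  0.         387.4270514  213.75398314]
 [  0.           0.           1.        ]]
side [ 0.06823384 -1.12367889  0.83935043] [[0.91, -0.42, 0.01], [-0.22, -0.49, -0.84], [0.36, 0.76, -0.54]] [[453.03440265   0.         282.07131438]
 [  0.         453.03440265 209.7921891 ]
 [  0.           0.           1.        ]]
{'clock': 0.1, 'joint_pos': array([-1.29661396,  0.33282948, -0.06472522,  1.4608334 ,  0.02160595,
        1.34992366, -0.08852317]), 'joint_velocities': array([-0.00091907, -0.00219509,  0.00157186, -0.00279882,  0.00071952,
       -0.00185221,  0.0003657 ]), 'tau': array([ 1.32340156e-03, -6.26733112e+01,  4.90237260e-02, -3.92441297e+01,
        1.62074278e-02,  6.66481486e-03, -3.00262889e-05]), 'position': array([0.18267062, 0.59735939, 0.230594  ]), 'ee_rot': array([ 1.47836921e-01,  9.89011539e-01, -6.45428018e-04, -6.81847744e-05]), 'ft_force': array([ 0.46630411,  1.07373789, -0.37581533]), 'torque': array([-0.00699634, -0.02782544,  0.02804527]), 'grasp_force': 0.0, 'grip_width': 1.0013411342507532}
```

View pics/top0.png

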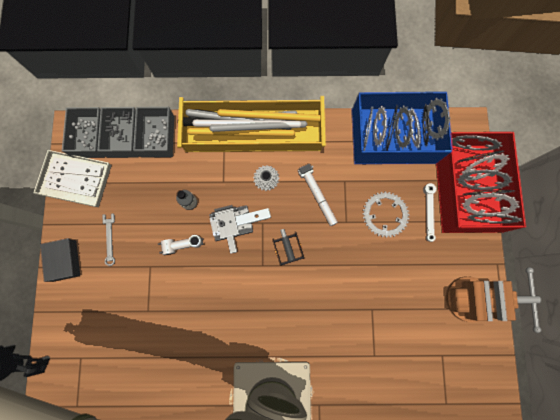

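View pics/side0.png

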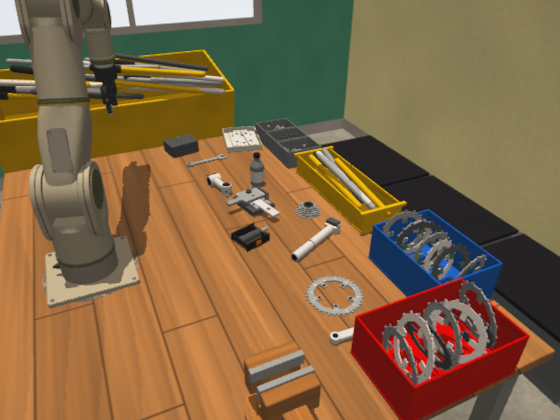

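The top view shows the jig at about (232,222). The strap's plain end sticks out right to about (269,213), and the leaf tongue points down to about (233,250). The stem is at (182,243), the pedal at (288,247) and the freewheel at (265,178). I'll zoom in for a measurement.

```bash
python3 - <<'E'
from h import *
a=cv2.imread("pics/top0.png");c=a[190:265,195:295]
cv2.imwrite("pics/c1.png",cv2.resize(c,None,fx=8,fy=8,interpolation=cv2.INTER_CUBIC))
E
```

```text
(no output)
```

View pics/c1.png

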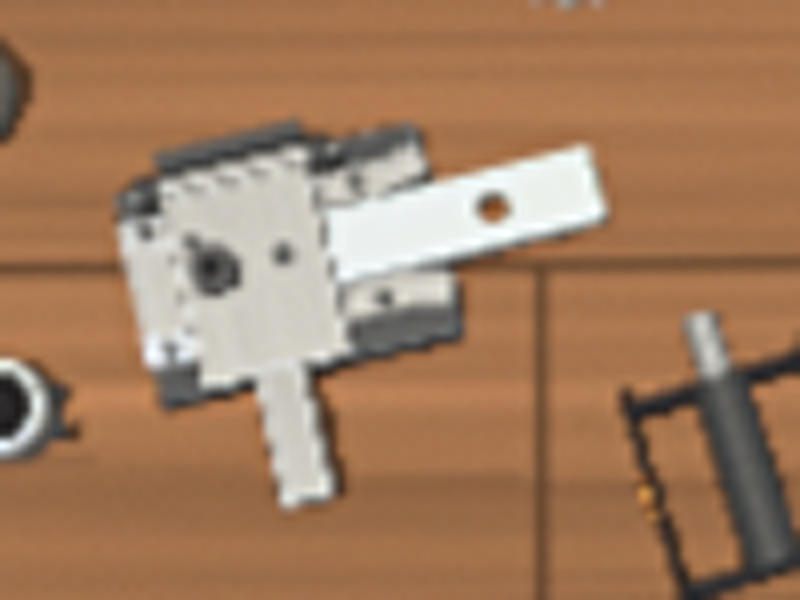

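```bash
cat >> h.py <<'E'
def cr(u,v,z): return ray("top",((u+.5)/8-.5+195,(v+.5)/8-.5+190),z)
E
python3 - <<'E'
from h import *
P=lambda *a:cr(*a)
a,b=P(588,148,.03),P(606,213,.03);print("strap end",a,b,np.linalg.norm(a-b))
h=P(493,207,.026);print("hole",h); e=(a+b)/2; print("end-hole (42.5)",np.linalg.norm(e-h)); d=(e-h);print("ang strap",np.degrees(np.arctan2(d[0],-d[1])))
# edges of strap
l=[P(330,208,.03),P(588,148,.03)];r=[P(340,280,.03),P(606,215,.03)]
for q in(l,r):
    d=q[1]-q[0];print("edge",np.degrees(np.arctan2(d[0],-d[1])))
t1,t2=P(284,507,.0415),P(334,494,.0415);print("tongue tip",t1,t2,np.linalg.norm(t1-t2))
lf=[P(165,185,.0415),P(308,150,.0415),P(350,357,.0415),P(203,388,.0415)]
for q in lf:print("leaf",q)
print("bush",P(213,270,.0505)); print("mouth rail corners top",P(425,168,.0305),P(457,270,.0305))
E
```

```text
strap end [0.58971085 0.00773637 0.03      ] [0.56310811 0.00061635 0.03      ] 0.027539073688373297
hole [0.56659021 0.04611978 0.026     ]
end-hole (42.5) 0.04326278122259077
ang strap 13.176075785235463
edge 12.925397834169095
edge 13.525085781743345
tongue tip [0.44546389 0.12671101 0.0415    ] [0.45039827 0.10724032 0.0415    ] 0.020086211548203132
leaf [0.57366932 0.17586482 0.0415    ]
leaf [0.58744507 0.11913074 0.0415    ]
leaf [0.50424623 0.10153684 0.0415    ]
leaf [0.49238454 0.1592221  0.0415    ]
bush [0.5378883 0.1548586 0.0505   ]
mouth rail corners top [0.58190194 0.07324517 0.0305    ] [0.54034088 0.06022015 0.0305    ]
```

The crop shows the strap's protruding end with corners at (588,148) and (606,213), its hole at (493,207) and the tongue tip at (284..334,~500). All of these agree with a jig at about (0.546, 0.128) and yaw 13.3°. Next I'll locate the obstacles for a put-down spot and work out the lifting arc.

```bash
python3 - <<'E'
from h import *
for n,u,v,z in[("pedal",273,238,.02),("pedal",298,232,.02),("pedal",304,260,.02),("pedal",279,267,.02),("pedal axle",283,229,.01),("seatp low",336,224,.015),("seatp low L",327,222,.015),("ring left",363,214,.004),("ring bot",386,239,.004),("ring BL",370,230,.004),("stem R",204,244,.02),("stem ring",196,240,.02)]:
    print(n,ray("top",(u,v),z).round(3))
th=np.radians(13.3);jx=np.array([np.cos(th),np.sin(th)])
for p in np.linspace(.07,.7,10):
    dx=120-120*np.cos(p)+2.5*np.sin(p);dz=120*np.sin(p)+2.5*np.cos(p)-2.5
    print(round(p,2),(jx*dx/600).round(4),round(dz/600,4))
E
```

```text
pedal [ 0.494 -0.008  0.02 ]
pedal [ 0.513 -0.088  0.02 ]
pedal [ 0.423 -0.105  0.02 ]
pedal [ 0.402 -0.026  0.02 ]
pedal axle [ 0.524 -0.04   0.01 ]
seatp low [ 0.539 -0.211  0.015]
seatp low L [ 0.545 -0.182  0.015]
ring left [ 0.573 -0.303  0.004]
ring bot [ 0.49  -0.373  0.004]
ring BL [ 0.52  -0.323  0.004]
stem R [0.476 0.213 0.02 ]
stem ring [0.489 0.239 0.02 ]
0.07 [0.0008 0.0002] 0.014
0.14 [0.0025 0.0006] 0.0279
0.21 [0.0051 0.0012] 0.0416
0.28 [0.0087 0.0021] 0.0551
0.35 [0.0132 0.0031] 0.0683
0.42 [0.0186 0.0044] 0.0812
0.49 [0.0248 0.0059] 0.0936
0.56 [0.0319 0.0075] 0.1056
0.63 [0.0398 0.0094] 0.117
0.7 [0.0484 0.0114] 0.1279
```

>>> step_arm(commands=[50,0.467,-0.796,0,0,0,0.168,50,0.467,-0.796,0,0,0,0.168,50,0.467,-0.796,0,0,0,0.168,50,0.467,-0.796,0,0,0,0.168,50,0.467,-0.796,0,0,0,0.168,50,0.467,-0.796,0,0,0,0.168,50,0.467,-0.796,0,0,0,0.168,50,0.467,-0.796,0,0,0,0.168,50,0.467,-0.796,0,0,0,0.168,50,0.467,-0.796,0,0,0,0.168], squeeze=40)

```text
clock: 1.35
position: [0.4644, 0.1158, 0.2312]
ee_rot: [-0.112, 0.994, -0.0, 0.0]
ft_force: [-0.8, 1.1, 0.5]
grip_width: 0.585
grasp_force: 0.0
```

>>> step_arm(commands=[50,0,0,-0.05,0,0,0,50,0,0,-0.12,0,0,0,50,0,0,-0.19,0,0,0,50,0,0,-0.25,0,0,0,50,0,0,-0.3,0,0,0,50,0,0,-0.33,0,0,0,50,0,0,-0.348,0,0,0,50,0,0,-0.348,0,0,0,50,0,0,-0.348,0,0,0,50,0,0,-0.348,0,0,0])

```text
clock: 2.6
position: [0.4635, 0.1204, 0.0233]
ee_rot: [-0.115, 0.993, 0.0, 0.001]
ft_force: [-0.5, 0.0, 0.3]
grip_width: 0.586
grasp_force: 0.0
```

```bash
python3 - <<'E'
from h import *
a=save("top","t1")[195:270,190:290];b=save("side","s1")[150:250,190:323]
cv2.imwrite("pics/c2.png",np.vstack([cv2.resize(a,(400,300),interpolation=2),cv2.resize(b,(400,300),interpolation=2)])[:,:,::-1])
print(get_obs()["position"],get_obs()["ft_force"])
E
```

```text
[0.46328033 0.12026537 0.02302974] [-0.21096795  0.37994507 -0.47395491]
```

View pics/c2.png

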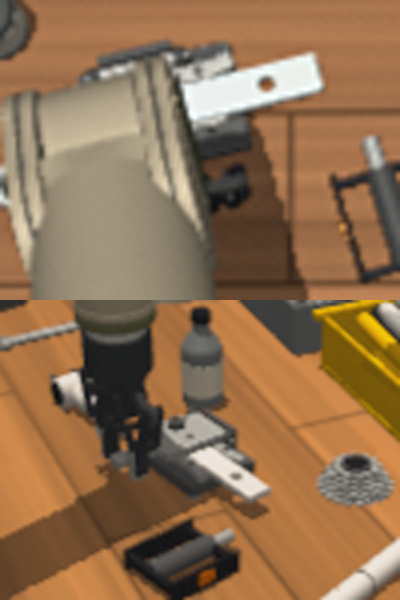

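The lower (side) half of the picture shows the fingers straddling the tongue around (130,460), with the jig untouched. Now I'll grip it and start the lift.

>>> step_arm(commands=[10,0,0,0,0,0,0,10,0,0,0,0,0,0,10,0,0,0,0,0,0,10,0,0,0,0,0,0,10,0,0,0,0,0,0,10,0,0,0,0,0,0,10,0.0004,0.0001,0.007,0,0,0,10,0.0008,0.0002,0.014,0,0,0,10,0.0016,0.0004,0.021,0,0,0,10,0.0025,0.0006,0.028,0,0,0], squeeze=40)

```text
clock: 3.95
position: [0.4646, 0.121, 0.0393]
ee_rot: [-0.116, 0.993, 0.0, 0.0]
ft_force: [3.9, 5.3, -7.0]
grip_width: 0.225
grasp_force: 40.5
```

>>> step_arm(commands=[10,0.0026,0.0006,0.0137,0,0,0,10,0.0062,0.0015,0.0272,0,0,0,10,0.0107,0.0025,0.0404,0,0,0,10,0.0161,0.0038,0.0533,0,0,0,10,0.0223,0.0053,0.0657,0,0,0,10,0.0294,0.0069,0.0777,0,0,0,10,0.0373,0.0088,0.0891,0,0,0,10,0.0459,0.0108,0.1,0,0,0,10,0.0459,0.0108,0.1,0,0,0,10,0.0459,0.0108,0.1,0,0,0])

```text
clock: 5.2
position: [0.4917, 0.1276, 0.0993]
ee_rot: [-0.116, 0.993, 0.0, -0.0]
ft_force: [0.1, 6.2, -3.1]
grip_width: 0.222
grasp_force: 40.1
```

>>> step_arm(commands=[50,0,0,0,0,0,0,50,0,0,0,0,0,0,50,0,0,0,0,0,0,50,0,0,0,0,0,0,50,-0.01,0,0.03,0,0,0,50,-0.02,0,0.08,0,0,0,50,-0.02,0,0.15,0,0,0,50,-0.02,-0.02,0.2,0,0,0,50,-0.02,-0.05,0.2,0,0,-0.05,50,-0.02,-0.09,0.2,0,0,-0.1])

```text
clock: 6.45
position: [0.4799, 0.0727, 0.221]
ee_rot: [0.044, 0.999, 0.001, 0.001]
ft_force: [0.7, -0.9, 0.7]
grip_width: 0.585
grasp_force: 0.0
```

```bash
python3 - <<'E'
from h import *
b=save("side","s2")[150:250,200:333]
cv2.imwrite("pics/c3.png",cv2.resize(b,(532,400),interpolation=2)[:,:,::-1])
o=get_obs();print(o["position"],o["ee_rot"],o["joint_pos"])
E
```

```text
[0.4800134  0.06883847 0.22086155] [ 4.98167950e-02  9.98758124e-01 -5.29988019e-05  7.02457584e-04] [-0.62677374  0.01320452  0.39646882  1.8545429  -0.00481999  1.27355182
  1.24219079]
```

View pics/c3.png

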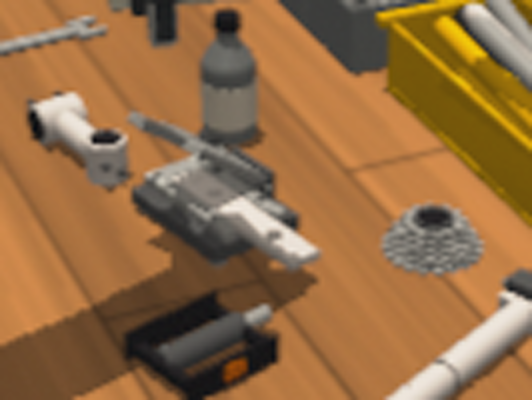

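The picture shows the leaf standing open with its tongue at (135,120). The strap is still in the channel with its end at (305,250), and the neighbours are undisturbed. I'll move above the strap.

>>> step_arm(commands=[55,0.02,-0.01,0,0,0,-0.06,55,0.05,-0.02,0,0,0,-0.12,55,0.08,-0.03,0,0,0,-0.18,55,0.11,-0.04,0,0,0,-0.24,55,0.1425,-0.045,-0.02,0,0,-0.3,55,0.1425,-0.045,-0.07,0,0,-0.36,55,0.1425,-0.045,-0.14,0,0,-0.4,55,0.1425,-0.045,-0.2,0,0,-0.4,55,0.1425,-0.045,-0.23,0,0,-0.4,55,0.1425,-0.045,-0.23,0,0,-0.4])

```text
clock: 7.75
position: [0.5651, 0.046, 0.0814]
ee_rot: [0.621, 0.784, -0.0, -0.0]
ft_force: [-0.2, 0.4, 0.1]
grip_width: 0.639
grasp_force: 0.0
```

```bash
python3 - <<'E'
from h import *
import math
o=get_obs();p=o["position"];m=R.from_quat(o["ee_rot"]).as_matrix();print(p,"tool y heading",math.degrees(math.atan2(m[1,1],m[0,1])),o["joint_pos"][6])
th=np.radians(13.3);d=p[:2]-[.546,.128];print("jig xy",d@[np.cos(th),np.sin(th)],d@[-np.sin(th),np.cos(th)])
E
```

```text
[0.56514519 0.04602472 0.08135489] tool y heading 13.262597996036773 0.23265115987679075
jig xy -0.00022669414196111818 -0.0841809537846166
```

>>> step_arm(commands=[55,0,0,-0.04,0,0,0,55,0,0,-0.08,0,0,0,55,0,0,-0.1,0,0,0,55,0,0,-0.1,0,0,0,20,0,0,-0.1,0,0,0,20,0,0,-0.1,0,0,0,20,0,0,-0.1,0,0,0,20,0,0,-0.1,0,0,0,20,0,0,-0.1,0,0,0,20,0,0,-0.1,0,0,0], squeeze=60)

```text
clock: 9.0
position: [0.5663, 0.046, 0.0225]
ee_rot: [0.621, 0.784, 0.001, 0.001]
ft_force: [-1.2, -0.5, 6.0]
grip_width: 0.327
grasp_force: 61.1
```

>>> step_arm(commands=[20,0.003,-0.0127,0,0,0,0,20,0.009,-0.038,0,0,0,0,20,0.015,-0.0635,0,0,0,0,20,0.021,-0.089,0,0,0,0,20,0.027,-0.114,0,0,0,0,20,0.033,-0.14,0,0,0,0,20,0.039,-0.165,0,0,0,0,20,0.045,-0.19,0,0,0,0,20,0.047,-0.199,0,0,0,0,20,0.047,-0.199,0,0,0,0], squeeze=80)

```text
clock: 10.25
position: [0.5936, -0.0739, 0.0212]
ee_rot: [0.621, 0.784, -0.0, -0.0]
ft_force: [0.6, 0.4, -1.3]
grip_width: 0.32
grasp_force: 80.8
```

```bash
python3 - <<'E'
from h import *
a=save("top","t4")[180:255,200:300];b=save("side","s4")[160:260,200:333]
cv2.imwrite("pics/c4.png",np.vstack([cv2.resize(a,(400,300),interpolation=2),cv2.resize(b,(400,300),interpolation=2)])[:,:,::-1])
o=get_obs();print(o["position"],o["ft_force"],o["joint_pos"][6])
E
```

```text
[ 0.59364341 -0.07282578  0.02120429] [0.02366886 0.17273871 0.13337321] 0.5001600552787061
```

View pics/c4.png

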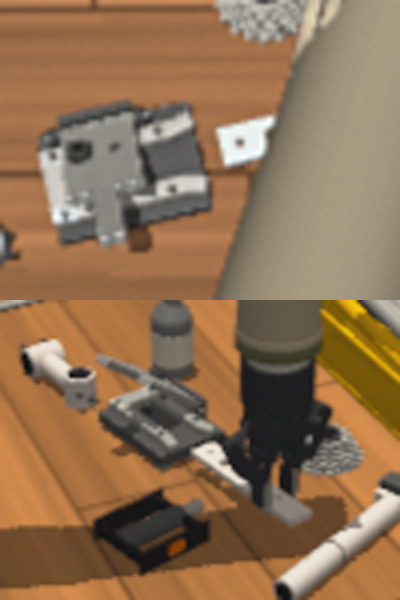

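The strap is clear of the mouth (drilled end at about (220,145) in the upper half) and held level, and the channel is empty. I'll carry it to free bench around (0.44,-0.24), turning it 45° on the way.

>>> step_arm(commands=[20,0,0,0.05,0,0,0,20,0,0,0.11,0,0,0,20,-0.01,-0.02,0.16,0,0,0.02,20,-0.04,-0.06,0.167,0,0,0.06,20,-0.07,-0.12,0.167,0,0,0.11,20,-0.11,-0.18,0.167,0,0,0.16,20,-0.15,-0.24,0.167,0,0,0.21,20,-0.18,-0.29,0.167,0,0,0.25,20,-0.198,-0.314,0.167,0,0,0.25,20,-0.198,-0.314,0.15,0,0,0.25])

```text
clock: 11.6
position: [0.4752, -0.2622, 0.1116]
ee_rot: [0.276, 0.961, 0.0, 0.001]
ft_force: [0.4, 0.2, -1.0]
grip_width: 0.319
grasp_force: 80.8
```

>>> step_arm(commands=[20,0,0,-0.04,0,0,0,20,0,0,-0.08,0,0,0,20,0,0,-0.12,0,0,0,20,0,0,-0.145,0,0,0,20,0,0,-0.16,0,0,0,20,0,0,-0.17,0,0,0,20,0,0,-0.175,0,0,0,20,0,0,-0.175,0,0,0,20,0,0,-0.175,0,0,0,20,0,0,-0.175,0,0,0])

```text
clock: 12.85
position: [0.4751, -0.262, 0.0066]
ee_rot: [0.274, 0.962, 0.0, 0.0]
ft_force: [-0.1, -0.1, -1.2]
grip_width: 0.317
grasp_force: 80.8
```

```bash
python3 - <<'E'
from h import *
o=get_obs();print(o["position"],o["ft_force"],o["joint_pos"].round(2))
b=save("side","s5")[190:310,220:380];cv2.imwrite("pics/c5.png",cv2.resize(b,(640,480),interpolation=2)[:,:,::-1])
E
```

```text
[ 0.47508442 -0.26196559  0.00664485] [-0.09377951 -0.08675187 -1.1722655 ] [ 0.02  0.43  0.47  1.92 -0.25  0.85  1.64]
```

View pics/c5.png

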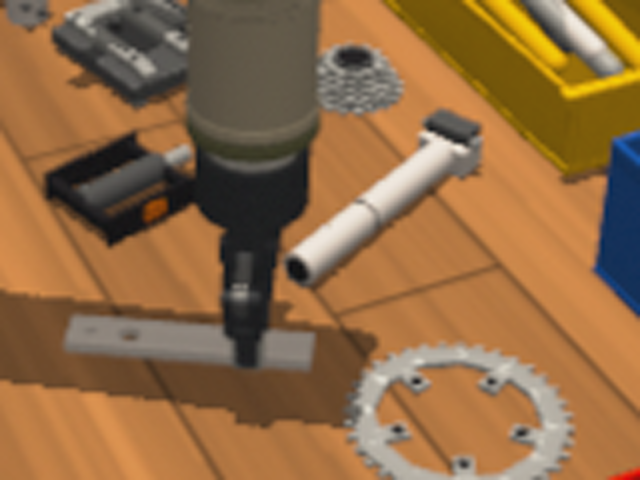

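The strap hangs level a few mm above the bench, drilled end at (75,330) toward the robot, and clear of the chainring, seatpost and pedal. I'll lower it, release and rise.

>>> step_arm(commands=[20,0,0,-0.004,0,0,0,20,0,0,-0.0085,0,0,0,20,0,0,-0.0085,0,0,0,50,0,0,-0.0085,0,0,0,50,0,0,-0.0085,0,0,0,50,0,0,-0.0085,0,0,0,50,0,0,-0.0085,0,0,0,50,0,0,0.02,0,0,0,50,0,0,0.06,0,0,0,50,0,0,0.1,0,0,-0.05])

```text
clock: 14.15
position: [0.475, -0.2622, 0.0682]
ee_rot: [0.35, 0.937, 0.0, 0.0]
ft_force: [-0.0, -0.6, -0.6]
grip_width: 0.585
grasp_force: 0.0
```

>>> step_arm(commands=[50,-0.01,0.007,0.03,0,0,-0.06,50,-0.03,0.02,0.05,0,0,-0.12,50,-0.06,0.04,0.05,0,0,-0.18,50,-0.09,0.055,0.05,0,0,-0.24,50,-0.118,0.073,0.05,0,0,-0.3,50,-0.118,0.073,0.05,0,0,-0.36,50,-0.118,0.073,0.05,0,0,-0.42,50,-0.118,0.073,0.05,0,0,-0.48,50,-0.118,0.073,0.05,0,0,-0.54,50,-0.118,0.073,0.05,0,0,-0.6])

```text
clock: 15.4
position: [0.4043, -0.2182, 0.0973]
ee_rot: [0.963, 0.271, 0.001, 0.0]
ft_force: [-1.1, -0.2, 0.4]
grip_width: 0.587
grasp_force: 0.0
```

>>> step_arm(commands=[50,0,0,0,0,0,-0.06,50,0,0,0,0,0,-0.12,50,0,0,0,0,0,-0.18,50,0,0,-0.01,0,0,-0.24,50,0,0,-0.02,0,0,-0.3,50,0,0,-0.04,0,0,-0.35,50,0,0,-0.05,0,0,-0.35,50,0,0,-0.06,0,0,-0.35,50,0,0,-0.06,0,0,-0.35,50,0,0,-0.06,0,0,-0.35])

```text
clock: 16.65
position: [0.4042, -0.2182, 0.0606]
ee_rot: [0.963, -0.268, 0.0, 0.0]
ft_force: [0.3, -0.4, 0.4]
grip_width: 0.589
grasp_force: 0.0
```

```bash
python3 - <<'E'
from h import *
import math
o=get_obs();m=R.from_quat(o["ee_rot"]).as_matrix();print(o["position"],"tool y",math.degrees(math.atan2(m[1,1],m[0,1])),o["joint_pos"].round(2))
im=save("top","t6")
print("expected px centre,ends",proj("top",[.44,-.24,.008]),proj("top",[.368,-.195,.008]),proj("top",[.512,-.285,.008]))
a=im[215:305,290:410];b=save("side","s6")[190:310,220:380]
cv2.imwrite("pics/c6.png",np.vstack([cv2.resize(a,(400,300),interpolation=2),cv2.resize(b,(400,300),interpolation=2)])[:,:,::-1])
E
```

```text
[ 0.40423103 -0.21817667  0.06061076] tool y -121.14344907351197 [-0.4   0.19  0.86  2.11 -0.18  0.92 -1.54]
expected px centre,ends [345.6840535 254.6831593] [332.38331219 277.549491  ] [358.71326553 232.28363456]
```

View pics/c6.png

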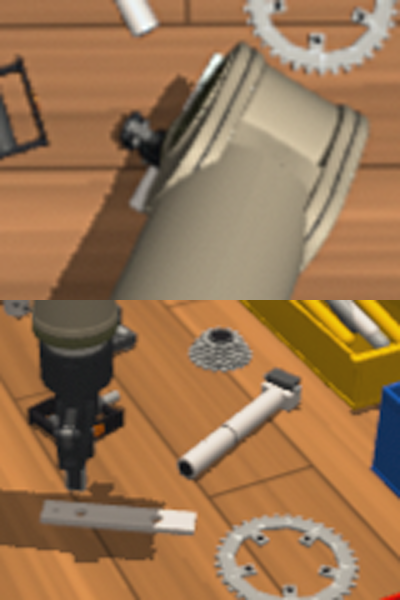

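The strap lies flat on the bench (side half: from (42,515) to (195,520)) with nothing near it, and the gripper is above its drilled part. I'll go down, grip and lift.

>>> step_arm(commands=[50,0,0,-0.03,0,0,0,50,0,0,-0.06,0,0,0,50,0,0,-0.085,0,0,0,50,0,0,-0.0985,0,0,0,50,0,0,-0.0985,0,0,0,20,0,0,-0.0985,0,0,0,20,0,0,-0.0985,0,0,0,20,0,0,-0.0985,0,0,0,20,0,0,-0.0985,0,0,0,20,0,0,-0.0985,0,0,0], squeeze=80)

```text
clock: 18.0
position: [0.4045, -0.2182, 0.0022]
ee_rot: [0.963, -0.269, 0.0, -0.0]
ft_force: [-2.5, 1.3, 10.4]
grip_width: 0.319
grasp_force: 78.2
```

>>> step_arm(commands=[20,0,0,0.04,0,0,0,20,0,0,0.1,0,0,0,20,0.01,0,0.16,0,0,0.05,20,0.03,0.02,0.167,0,0,0.1,20,0.05,0.03,0.167,0,0,0.15,20,0.08,0.05,0.167,0,0,0.2,20,0.11,0.07,0.167,0,0,0.25,20,0.14,0.09,0.167,0,0,0.3,20,0.17,0.11,0.167,0,0,0.35,20,0.2,0.13,0.167,0,0,0.4])

```text
clock: 19.25
position: [0.5247, -0.1397, 0.1018]
ee_rot: [0.936, 0.351, 0.0, 0.0]
ft_force: [0.1, -0.1, -0.3]
grip_width: 0.315
grasp_force: 79.6
```

>>> step_arm(commands=[20,0.03,0.02,0,0,0,0.05,20,0.05,0.04,0,0,0,0.1,20,0.07,0.06,0,0,0,0.15,20,0.09,0.075,0,0,0,0.2,20,0.11,0.09,0,0,0,0.25,20,0.1187,0.0967,0,0,0,0.3,20,0.1187,0.0967,0,0,0,0.35,20,0.1187,0.0967,-0.04,0,0,0.35,20,0.1187,0.0967,-0.08,0,0,0.35,20,0.1187,0.0967,-0.08,0,0,0.35])

```text
clock: 20.5
position: [0.5941, -0.082, 0.0522]
ee_rot: [0.617, 0.787, -0.001, -0.001]
ft_force: [-1.0, -0.7, -0.2]
grip_width: 0.313
grasp_force: 79.6
```

```bash
python3 - <<'E'
from h import *
import math
o=get_obs();m=R.from_quat(o["ee_rot"]).as_matrix();print(o["position"],"tool y",math.degrees(math.atan2(m[1,1],m[0,1])),o["ft_force"])
im=save("top","t7");a=im[180:255,200:300];b=save("side","s7")[160:260,200:333]
cv2.imwrite("pics/c7.png",np.hstack([cv2.resize(a,(400,300),interpolation=2),cv2.resize(b,(400,300),interpolation=2)])[:,:,::-1])
cv2.imwrite("pics/c7b.png",cv2.resize(a,None,fx=8,fy=8,interpolation=2)[:,:,::-1])
E
```

```text
[ 0.59409905 -0.08195897  0.05224127] tool y 13.808672984806732 [-1.00007336 -0.65602081 -0.24328482]
```

View pics/c7.png

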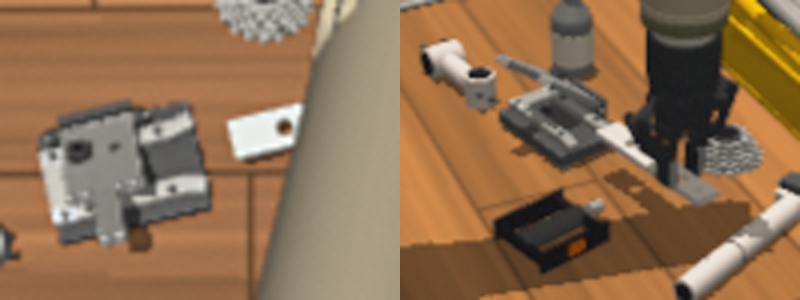

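The picture shows the strap held level in front of the mouth, plain end leading. Its corners are at about (228,124) and (238,161) in the left half. I'll measure its heading and lateral offset against the channel.

```bash
python3 - <<'E'
from h import *
def fit(name,box,z,thr):
    im=cv2.imread(f"pics/{name}.png");x0,x1,y0,y1=box
    g=cv2.resize(im[y0:y1,x0:x1].min(axis=2),None,fx=8,fy=8,interpolation=2)
    m=(g>thr).astype(np.uint8);c=max(cv2.findContours(m,0,1)[0],key=cv2.contourArea)
    P=np.array([ray("top",((u+.5)/8-.5+x0,(v+.5)/8-.5+y0),z)[:2] for u,v in c[:,0].astype(float)])
    th=np.radians(13.3);J=(P-[.546,.128])@np.array([[np.cos(th),-np.sin(th)],[np.sin(th),np.cos(th)]])*1e3
    return J
for n,box,z,s in[("t7",(250,276,200,225),.058,(-98,-75)),("top0",(232,276,200,230),.030,(-122,-75))]:
    J=fit(n,box,z,170)
    print(n,"y range",J[:,1].min(),J[:,1].max(),"x",J[:,0].min(),J[:,0].max())
    for lo,hi in((-20,-8),(8,20)):
        k=(J[:,0]>lo)&(J[:,0]<hi)&(J[:,1]>s[0]-10)&(J[:,1]<J[:,1].max()-5)
        if n=="top0":k&=(J[:,1]<-70)&(J[:,1]>J[:,1].min()+5)
        else:k&=(J[:,1]>-112)
        if k.sum()>5:
            f=np.polyfit(J[k,1],J[k,0],1);print(" edge slope deg",np.degrees(np.arctan(f[0])),"x at y=-95",np.polyval(f,-95),k.sum())
E
```

```text
t7 y range -148.78632933822246 -88.96573333339393 x -18.139245665317134 13.15443981758713
 edge slope deg 0.10200777205035935 x at y=-95 -17.656225653322647 35
 edge slope deg -1.4749021301558933 x at y=-95 12.212387241593603 34
top0 y range -127.59334027071817 2.153894488995488 x -31.879108406580084 34.743899847250056
 edge slope deg -0.27416885141185104 x at y=-95 -14.625773736317784 128
 edge slope deg -0.4475952374483862 x at y=-95 15.638710556007501 127
```

>>> step_arm(commands=[20,0,0,-0.02,0,0,0,20,0,0,-0.035,0,0,0,20,0,0,-0.042,0,0,0,20,0,0,-0.042,0,0,0,20,0,0,-0.042,0,0,0,20,0,0,-0.042,0,0,0,20,0,0,-0.042,0,0,0,20,0,0,-0.042,0,0,0,20,0,0,-0.042,0,0,0,20,0,0,-0.042,0,0,0])

```text
clock: 21.85
position: [0.5954, -0.082, 0.0283]
ee_rot: [0.617, 0.787, 0.0, 0.0]
ft_force: [0.3, 0.4, -0.7]
grip_width: 0.318
grasp_force: 79.6
```

```bash
python3 - <<'E'
from h import *
import math
o=get_obs();m=R.from_quat(o["ee_rot"]).as_matrix();print(o["position"],"tool y",math.degrees(math.atan2(m[1,1],m[0,1])),o["ft_force"])
save("top","t8");save("side","s8")
im=cv2.imread("pics/t8.png");x0,x1,y0,y1=250,276,200,225
g=cv2.resize(im[y0:y1,x0:x1].min(axis=2),None,fx=8,fy=8,interpolation=2)
c=max(cv2.findContours((g>170).astype(np.uint8),0,1)[0],key=cv2.contourArea)
P=np.array([ray("top",((u+.5)/8-.5+x0,(v+.5)/8-.5+y0),.031)[:2] for u,v in c[:,0].astype(float)])
th=np.radians(13.3);J=(P-[.546,.128])@np.array([[np.cos(th),-np.sin(th)],[np.sin(th),np.cos(th)]])*1e3
print(J[:,1].max())
for lo,hi in((-20,-8),(8,20)):
    k=(J[:,0]>lo)&(J[:,0]<hi)&(J[:,1]>-112)&(J[:,1]<J[:,1].max()-5)
    f=np.polyfit(J[k,1],J[k,0],1);print(np.degrees(np.arctan(f[0])),np.polyval(f,-95),k.sum())
# side: bottom edge check of plain end
print("side px of plain end mid-bottom expected",proj("side",[*( [.546,.128]+np.array([np.sin(th),-np.cos(th)])*.089),.0245]))
E
```

```text
[ 0.59535988 -0.08202655  0.0282573 ] tool y 13.806347518866161 [ 0.3445643   0.40797146 -0.71833103]
-89.25261247701684
-1.024985959884594 -16.060541549160085 43
-1.2115134881928489 14.079246048223691 43
side px of plain end mid-bottom expected [268.60749008 210.14934994]
```

>>> step_arm(commands=[20,0,0,-0.002,0,0,-0.0042,20,0,0,-0.003,0,0,-0.0042,20,-0.002,0.008,-0.003,0,0,-0.0042,20,-0.0059,0.0243,-0.003,0,0,-0.0042,20,-0.0098,0.0405,-0.003,0,0,-0.0042,20,-0.0138,0.0567,-0.003,0,0,-0.0042,20,-0.0177,0.0729,-0.003,0,0,-0.0042,20,-0.0217,0.0891,-0.003,0,0,-0.0042,20,-0.0217,0.0891,-0.003,0,0,-0.0042,20,-0.0217,0.0891,-0.003,0,0,-0.0042])

```text
clock: 23.2
position: [0.5824, -0.0289, 0.0265]
ee_rot: [0.622, 0.783, -0.0, 0.0]
ft_force: [-0.2, -0.1, -1.2]
grip_width: 0.319
grasp_force: 79.6
```

```bash
python3 - <<'E'
from h import *
o=get_obs();print(o["position"],o["ft_force"],o["torque"])
a=save("top","t9")[195:245,225:285];b=save("side","s9")[175:235,225:305]
cv2.imwrite("pics/c9.png",np.hstack([cv2.resize(a,(400,333),interpolation=2),cv2.resize(b,(400,333),interpolation=2)])[:,:,::-1])
E
```

```text
[ 0.58238442 -0.02890976  0.02648891] [-0.22612286 -0.07011311 -1.22300881] [-0.08196715  0.01013532 -0.00783785]
```

View pics/c9.png

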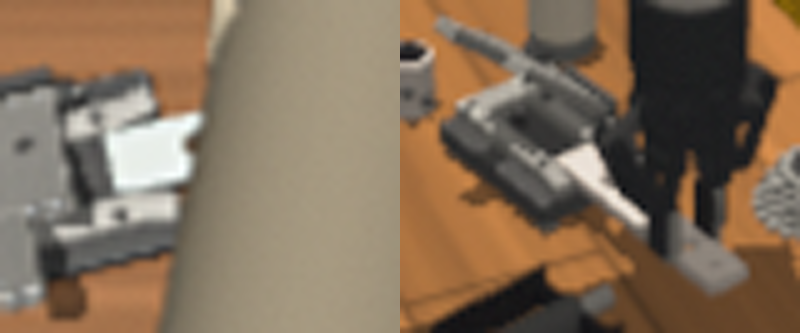

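The strap's plain end has entered the flare, at about (108,160) in the left half, centred between the rails and with no contact force. I'll continue in, lowering slightly.

>>> step_arm(commands=[20,-0.0039,0.0162,-0.001,0,0,0,20,-0.0079,0.0324,-0.002,0,0,0,20,-0.0118,0.0486,-0.003,0,0,0,20,-0.0157,0.0648,-0.003,0,0,0,20,-0.0197,0.081,-0.003,0,0,0,20,-0.0236,0.0972,-0.003,0,0,0,20,-0.0264,0.1085,-0.003,0,0,0,20,-0.0276,0.1134,-0.003,0,0,0,20,-0.0276,0.1134,-0.003,0,0,0,20,-0.0276,0.1134,-0.003,0,0,0])

```text
clock: 24.55
position: [0.5658, 0.0391, 0.0246]
ee_rot: [0.622, 0.783, -0.0, 0.0]
ft_force: [-1.1, -0.6, -0.9]
grip_width: 0.31
grasp_force: 79.6
```

>>> step_arm(commands=[20,-0.0004,0.0016,0,0,0,0,20,-0.0008,0.0032,0,0,0,0,20,-0.0012,0.0049,0,0,0,0,20,-0.0016,0.0065,0,0,0,0,20,-0.002,0.0081,0,0,0,0,20,-0.0024,0.0097,0,0,0,0,20,-0.0026,0.0105,0,0,0,0,20,-0.0028,0.0113,0,0,0,0,20,-0.0028,0.0113,0,0,0,0,20,-0.0028,0.0113,0,0,0,0])

```text
clock: 25.8
position: [0.5641, 0.0462, 0.0247]
ee_rot: [0.622, 0.783, 0.0, 0.0]
ft_force: [-0.4, -0.2, -0.8]
grip_width: 0.317
grasp_force: 79.6
```

>>> step_arm(commands=[20,-0.0003,0.0012,0,0,0,0,20,-0.0005,0.002,0,0,0,0,20,-0.0007,0.0028,0,0,0,0,20,-0.0008,0.0032,0,0,0,0,20,-0.0009,0.0038,0,0,0,0,20,-0.001,0.0042,0,0,0,0,20,-0.0011,0.0046,0,0,0,0,20,-0.0012,0.0049,0,0,0,0,20,-0.0012,0.0049,0,0,0,0,20,-0.0012,0.0049,0,0,0,0])

```text
clock: 27.05
position: [0.5637, 0.0474, 0.0247]
ee_rot: [0.623, 0.782, -0.0, 0.001]
ft_force: [1.2, -7.0, -0.9]
grip_width: 0.314
grasp_force: 79.6
```

>>> step_arm(commands=[20,0,0,-0.001,0,0,0,20,0,0,-0.001,0,0,0,50,0,0,-0.001,0,0,0,50,0,0,-0.001,0,0,0,50,0,0,-0.001,0,0,0,50,0,0,-0.001,0,0,0,50,0,0,0.03,0,0,0,50,0,0,0.08,0,0,0,50,-0.02,-0.05,0.15,0,0,0,50,-0.06,-0.15,0.2,0,0,0])

```text
clock: 28.3
position: [0.5313, -0.0328, 0.1442]
ee_rot: [0.621, 0.784, 0.001, 0.001]
ft_force: [0.9, -0.8, -0.5]
grip_width: 0.585
grasp_force: 0.0
```

>>> step_arm(commands=[10,-0.05,-0.05,0.03,0,0,0.05,10,-0.1,-0.1,0.03,0,0,0.1,0,-0.15,-0.15,0.03,0,0,0.15,0,-0.2,-0.2,0.03,0,0,0.2,0,-0.2,-0.2,0.03,0,0,0.25,0,-0.2,-0.2,0.03,0,0,0.3,0,-0.2,-0.2,0.03,0,0,0.35,0,-0.2,-0.2,0.03,0,0,0.4,0,-0.2,-0.2,0.03,0,0,0.45,0,-0.2,-0.2,0.03,0,0,0.5])

```text
clock: 29.55
position: [0.4104, -0.1537, 0.1601]
ee_rot: [-0.116, 0.993, 0.0, 0.001]
ft_force: [0.8, 0.0, -0.1]
grip_width: -0.004
grasp_force: 0.0
```

```bash
cat > meas.py <<'E'
from h import *
def strap(name,x0=232,x1=276,y0=200,y1=230):
    im=cv2.imread(f"pics/{name}.png")
    g=cv2.resize(im[y0:y1,x0:x1].min(axis=2),None,fx=8,fy=8,interpolation=2)
    c=max(cv2.findContours((g>170).astype(np.uint8),0,1)[0],key=cv2.contourArea)
    P=np.array([ray("top",((u+.5)/8-.5+x0,(v+.5)/8-.5+y0),.030)[:2] for u,v in c[:,0].astype(float)])
    th=np.radians(13.3);J=(P-[.546,.128])@np.array([[np.cos(th),-np.sin(th)],[np.sin(th),np.cos(th)]])*1e3
    print(name,"y end",J[:,1].min())
    for lo,hi in((-20,-8),(8,20)):
        k=(J[:,0]>lo)&(J[:,0]<hi)&(J[:,1]<-70)&(J[:,1]>J[:,1].min()+5)
        f=np.polyfit(J[k,1],J[k,0],1);print(" slope",np.degrees(np.arctan(f[0])).round(2),"x",np.polyval(f,-95).round(2))
E
python3 - <<'E'
from meas import *
save("top","t10");save("side","s10");strap("top0");strap("t10")
o=get_obs();print(o["position"],o["ee_rot"],o["joint_pos"].round(2))
a=cv2.imread("pics/top0.png").astype(int);b=cv2.imread("pics/t10.png").astype(int)
# dark holes in strap
for n in("top0","t10"):
    im=cv2.imread(f"pics/{n}.png");g=im[205:225,245:272].min(axis=2);print(n);print(g[::1,8:27] if n=="t10" else "")
E
```

```text
top0 y end -127.59334027071817
 slope -0.27 x -14.63
 slope -0.45 x 15.64
t10 y end -127.40244254150682
 slope 0.45 x -17.26
 slope 0.77 x 12.95
[ 0.41045318 -0.15361286  0.15998739] [-1.14438807e-01  9.93430067e-01  1.21919356e-04  6.68683927e-04] [-0.28 -0.06  0.52  2.05  0.03  1.14  2.03]
top0

t10
[[ 78  76  77  77  76  78  75  77  78  77  77  76  77  78  78  78  79  78
   79]
 [ 73  74  74  72  75  75  73  74  73  73  74  75  75  75  74  74  76  74
   76]
 [ 72  73  73  73  72  73  75  74  72  72  72  74  72  71  70  71  72  75
   74]
 [ 76  75  75  73  75  74  74  72  71  70  69  67  68  73  82  81  74  73
   76]
 [ 76  77  75  75  74  72  70  68  74  76  81  91 114 146 183 167 107  74
   75]
 [ 75  72  69  71  74  77  87  96 137 155 183 221 229 231 234 218 125  67
   75]
 [ 76  80  90 113 143 159 212 227 230 231 232 236 236 236 237 235 152  67
   72]
 [151 183 222 229 232 231 234 234 234 235 235 235 235 235 237 238 169  79
   71]
 [231 234 238 239 238 237 235 233 233 234 235 208 201 229 236 237 188  99
   68]
 [237 237 211 186 200 230 235 234 233 233 224 145 110 209 234 236 214 126
   69]
 [236 222 146  83  95 165 228 235 233 234 231 164 135 221 235 237 234 156
   73]
 [235 191  92  43  48 107 223 235 233 234 235 227 226 234 236 237 239 172
   82]
 [235 191 102  59  65 127 227 234 234 233 235 236 237 238 237 240 242 188
  100]
 [235 229 189 132 142 212 234 236 236 237 237 238 239 239 213 192 176 124
   77]
 [235 236 232 230 233 237 238 239 241 240 213 191 174 156 119  97  78  64
   67]
 [237 239 240 241 241 231 204 193 168 154 118  95  85  75  62  60  61  67
   73]
 [241 214 195 178 159 137 110  95  68  65  63  63  68  71  71  73  72  74
   75]
 [149 118  96  80  63  52  47  44  43  51  55  57  59  58  58  57  59  56
   55]
 [ 55  48  45  49  48  49  51  55  50  44  51  55  55  55  57  56  56  58
   56]
 [ 62  66  65  68  71  70  69  72  65  48  59  69  72  72  72  72  72  72
   72]]
```

The strap end measures at y = -127.4 mm, against -127.6 originally, so it is fully home, and the 7 mm drilled hole is now visible at the outer end. Next is shutting the leaf with the closed fingertips.

>>> step_arm(commands=[0,0.01,0.04,0.01,0,0,0,0,0.03,0.11,0.02,0,0,0,0,0.05,0.18,0.02,0,0,0,0,0.07,0.25,0.02,0,0,0,0,0.09,0.32,0.02,0,0,0,0,0.11,0.39,0.02,0,0,0,0,0.125,0.44,0.015,0,0,0,0,0.132,0.4675,0.008,0,0,0,0,0.132,0.4675,0.008,0,0,0,0,0.132,0.4675,0.008,0,0,0], squeeze=40)

```text
clock: 30.9
position: [0.4894, 0.1255, 0.1639]
ee_rot: [-0.112, 0.994, -0.0, -0.0]
ft_force: [0.0, 0.1, -0.6]
grip_width: 0.001
grasp_force: 0.0
```

>>> step_arm(commands=[0,0,0,-0.0333,0,0,0,0,0,0,-0.0583,0,0,0,0,-0.0049,-0.0012,-0.0783,0,0,0,0,-0.0097,-0.0023,-0.0983,0,0,0,0,-0.0162,-0.0039,-0.1183,0,0,0,0,-0.0227,-0.0054,-0.1367,0,0,0,0,-0.0276,-0.0066,-0.1533,0,0,0,0,-0.0324,-0.0078,-0.1683,0,0,0,0,-0.0365,-0.0088,-0.1817,0,0,0,0,-0.0397,-0.0095,-0.1917,0,0,0])

```text
clock: 32.15
position: [0.4656, 0.1214, 0.0483]
ee_rot: [-0.114, 0.994, 0.0, 0.0]
ft_force: [0.9, -0.1, 0.8]
grip_width: 0.001
grasp_force: 0.4
```

>>> step_arm(commands=[0,-0.001,-0.0003,-0.004,0,0,0,0,-0.002,-0.0005,-0.008,0,0,0,0,-0.003,-0.0007,-0.011,0,0,0,0,-0.003,-0.0007,-0.013,0,0,0,0,-0.003,-0.0007,-0.014,0,0,0,0,-0.003,-0.0007,-0.015,0,0,0,0,-0.003,-0.0007,-0.016,0,0,0,0,-0.003,-0.0007,-0.017,0,0,0,0,-0.003,-0.0007,-0.0175,0,0,0,0,-0.003,-0.0007,-0.0175,0,0,0])

```text
clock: 33.4
position: [0.464, 0.121, 0.041]
ee_rot: [-0.113, 0.994, 0.001, -0.0]
ft_force: [-16.6, -5.5, 42.9]
grip_width: 0.0
grasp_force: 21.4
```

>>> step_arm(commands=[0,0,0,0.01,0,0,0,0,0,0,0.03,0,0,0,0,0,0,0.08,0,0,0,0,0,-0.02,0.15,0,0,0,0,-0.02,-0.1,0.2,0,0,0,0,-0.06,-0.2,0.23,0,0,0,0,-0.1,-0.3,0.23,0,0,0,0,-0.1,-0.4,0.23,0,0,0,0,-0.1,-0.45,0.23,0,0,0,0,-0.1,-0.45,0.23,0,0,0])

```text
clock: 34.65
position: [0.4034, -0.1514, 0.1766]
ee_rot: [-0.111, 0.994, -0.0, 0.0]
ft_force: [-0.4, 0.5, -0.9]
grip_width: 0.001
grasp_force: 0.0
```

```bash
python3 - <<'E'
from meas import *
save("top","t11");save("side","s11");strap("top0");strap("t11")
print(get_obs()["position"],get_obs()["ft_force"])
for n,n0,box in(("t11","top0",(190,255,195,265)),("s11","side0",(175,225,222,285))):
    a=cv2.imread(f"pics/{n}.png").astype(int);b=cv2.imread(f"pics/{n0}.png").astype(int)
    y0,y1,x0,x1=box;d=np.abs(a-b).max(2)[y0:y1,x0:x1]
    ys,xs=np.where(d>60);print(n,len(ys),sorted(set(zip((xs//4*4+x0).tolist(),(ys//4*4+y0).tolist()))))
    # bystanders: whole-scene diff blobs
    D=(np.abs(a-b).max(2)>60).astype(np.uint8);_,_,st,c=cv2.connectedComponentsWithStats(D)
    print([(s[:5].tolist()) for s in st[1:] if s[4]>8])
E
```

```text
top0 y end -127.59334027071817
 slope -0.27 x -14.63
 slope -0.45 x 15.64
t11 y end -127.30701047637064
 slope 0.48 x -17.21
 slope 0.85 x 12.95
[ 0.40382865 -0.14864056  0.17632796] [-0.24764133  0.12187863 -0.01262824]
t11 59 [(235, 214), (239, 214), (243, 210), (243, 214), (247, 210), (247, 222), (251, 210), (251, 218), (251, 222), (255, 210), (255, 214), (255, 218), (259, 206), (259, 210), (259, 218), (263, 206), (263, 214), (263, 218)]
[[242, 208, 27, 7, 32], [251, 217, 20, 6, 29], [305, 224, 75, 86, 2362], [333, 225, 3, 13, 20], [366, 232, 5, 12, 28], [345, 291, 11, 5, 22], [328, 297, 40, 22, 351], [83, 310, 9, 1, 9], [299, 311, 21, 45, 597], [64, 312, 205, 45, 4699], [340, 323, 14, 9, 66], [366, 333, 3, 8, 10], [320, 341, 43, 17, 230], [6, 346, 9, 6, 23], [27, 356, 23, 21, 319], [177, 357, 107, 39, 1589], [285, 357, 30, 63, 633], [18, 359, 5, 6, 13], [332, 361, 21, 14, 137], [0, 362, 16, 17, 94], [333, 377, 15, 9, 78], [335, 390, 9, 3, 14], [25, 396, 30, 10, 168], [260, 397, 18, 7, 79], [315, 397, 46, 23, 541], [271, 401, 21, 12, 122], [237, 404, 9, 8, 51], [34, 408, 63, 12, 3
[... 1090 characters left out ...]
, 23, 5, 43], [144, 77, 57, 4, 101], [0, 78, 35, 6, 147], [217, 83, 7, 5, 14], [0, 87, 16, 6, 56], [16, 86, 19, 2, 36], [170, 86, 63, 28, 337], [8, 93, 9, 3, 18], [60, 93, 19, 5, 68], [10, 96, 80, 56, 1003], [103, 98, 15, 16, 134], [40, 107, 5, 8, 27], [227, 115, 6, 12, 50], [221, 128, 36, 74, 1769], [89, 159, 13, 23, 137], [112, 162, 38, 103, 2570], [29, 164, 14, 29, 208], [54, 166, 36, 34, 553], [43, 175, 10, 19, 86], [30, 181, 2, 6, 10], [105, 188, 3, 13, 15], [34, 204, 17, 36, 203], [236, 205, 4, 4, 11], [239, 208, 6, 5, 17], [109, 210, 2, 14, 15], [45, 216, 5, 5, 12], [196, 254, 85, 33, 1621], [73, 266, 77, 37, 1021], [145, 268, 58, 29, 1095], [65, 281, 12, 7, 48], [74, 300, 18, 5, 46]]
```

The leaf and tongue look the same as at the start (shut), the strap end reads -127.3 mm (home), and the only other changes in the images are the robot and its shadow. I'm handing in.

```bash
python3 -c "
from workcell import *
print(hand_in())"
```

```text
the job is handed in; nothing more can be done
None
```

The strap is turned end for end, fully home against the stop and sitting about 1° askew within the channel's clearance; the leaf is shut and released, no other part moved that the cameras could see, and the job was handed in at about 35 s.

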